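# Hang the staining basket in the transfer rail

### The arm

A 6-joint arm with a two-finger parallel gripper is mounted at the origin on a cart in front of the work surface, level with it; the furniture and walls round the work are solid. World frame = base frame: x ahead of the robot, y to its left, z up, the work surface at z = 0. Lengths are in m, angles in degrees, forces in N, time in s.
With the tool pointing down it reaches from about 0.35 to 0.875 m from the base axis. Payload 4.2 kg.
Tool frame: the origin (TCP) lies midway between the tips of the shut fingers; the grasp point (between the pads) lies 19 mm behind it; z points along the fingers, y is the line along which they close (so a half turn about z gives the same grasp; the last joint's range is limited). The gripper opens to 87 mm and grips with 3 to 60 N. Pads are 19 mm wide; open, the fingers measure 117 mm over their backs; the gripper's body (75 mm by 190 mm) begins 51 mm behind the grasp point.
Start: joints at [-54.855, 22.042, 0.453, 0, -68.411, -14.817], TCP at [0.217, -0.586, 0.223] pointing down, gripper open.
Joint ranges: [-179.83, 179.83], [-69.29, 118.12], [-61.27, 80.66], [-181.25, 117.63], [-171.15, -9.14], [-177.46, 177.46]. Speed limits (degrees/s): [159.86, 159.86, 180, 180, 180, 180].

### API

Orientations are given as [roll, pitch, yaw] about the fixed x, y, z axes, in that order (R = Rz(yaw) Ry(pitch) Rx(roll)).
In Python, from workcell import env gives the robot as it stands. The module is installed in compiled form; this text tells all that it offers. Calls block until the motion is done:
- env.goto(position, orientation): joint-space move of the TCP to a pose.
- env.move_straight(position, rotation=None, rate=0.15, force_limit=None): straight line of the TCP; rotation=None keeps the orientation; rate is the mean speed in m/s. With force_limit (N) it stops when the force on the tool has changed by that much, and returns True; else False.
- env.set_joints(angles): joint-space move.
- env.gripper_to(opening, grasp_force=None): opening from 0.0 (shut) to 1.0 (fully open); grasp_force is the grip in N (None keeps the last); returns when the fingers have stopped.
- env.dwell(seconds).
- env.inverse_kinematics(position, orientation): joint angles nearest the present ones, or None.
- env.read_state(): the state.
- env.grab_frame(name): name is "scene" or "top" or "wrist"; returns a dict with "image" (480x640x3 uint8, blue, green, red), "fx", "fy", "cx", "cy" (pixels), "D" ([k1, k2, p1, p2, k3] as OpenCV has them; the pictures are not rectified), "position" and "orientation" of the camera in the world. Camera axes: x right, y up, looking along -z (the intrinsics and any distortion apply to the point x, -y, -z); pixel columns grow to the right and rows downward; lengths in m; the calibration is good to about 2 mm. A picture is of the moment at which its call begins. There is no depth.
A pose or a line that the arm cannot do raises env.Unreachable and nothing moves.
- env.close_job(): hands the job in; it is judged then, once.
Trained networks look in a picture, given as the dict that the camera call returned (one of the last four; its "shot" number tells which), for a name from the list of things; names that differ only in an ending like _2 or _b are one class to them, and where a whole thing is asked for, a point or a joint stands for the part that bears it (a point fixed in the world has none). Each returns a list of dicts, best first, with "score" (0 to 1); they miss things now and then, are a little off and sometimes report something else, mostly with a low value. They report only what shows in the picture. A call takes as long as a camera call. They do not tell look-alikes from the thing itself.
- env.search_frame(picture, thing): "xyz" ([x, y, z] in m, in world coordinates, good to about 4 mm: the middle of the surface that is visible of it).
- env.trace(picture, thing): "mask" (480x640 bool, what is visible of it).
The state is a dict: "clock": time; "joint_positions": joint angles; "qvel": joint speeds; "joint_torque": joint torques, N m; "position": TCP position; "tool_rot": TCP orientation; "force": force on the tool from outside, world axes, zero at the start; "wrist_torque": the same for the moment, N m; "opening": opening from 0.0 (shut) to 1.0 (fully open); "finger_force": force on a finger pad.
Only numpy, scipy, OpenCV 4.12 (cv2) and the standard library are available. Lean on these libraries where they do the work, as an engineer would, in place of code of your own. Each camera call takes 0.05 s, during which the arm holds its last target. There are 200 camera calls.

### The job

Pick up the steel staining basket by its handle, lift its hook over the front lip of the transfer rail and lower it gently into the channel behind the lip. Then slide it lightly along the channel, without pressing hard, until the hook drops fully home into the one pocket of the white strip, and let go so that the basket hangs there upright by itself; leave the things standing behind alone.

Things in the scene. Friction and masses are not known exactly. Their poses are not given: they have to be found in the camera images.
- basket: Loose steel basket for glass plates, 0.2 to 0.33 kg, 44 (x) x 70 (y) x 62 mm high, grey handle on top, hook behind. Origin: centre of its underside; z up, +x towards the hook. Back face at x=+22. Hung on the rail, basket +x = rail +x, the basket is in front of the front plate. Seated, its underside is about 40 above the bench; let go, it leans back on the plate by up to 0.13 rad.
- handle (a point): Middle of the handle, an upright grey plate 12 thick (basket x), 44 long (basket y), 62 to 106 mm above the basket's underside; this point is 84 above the underside, at x=0, y=0. Grip across either size; fingertips gripping across the 12 mm must stay above 62, where the hook's arm (24 wide, 56 to 62 high, out to x=+42) leaves towards +x.
- hook_tip (a point): Lowest point of the hook, at x=+38, y=0, z=+22 mm in the basket's frame. From the arm's end a limb hangs down to here, 8 thick (basket x +34 to +42), 14 wide (y), its lower end round (radius 7 about the x axis). The gap between basket back and limb is 12. Seated in the pocket this tip is about 62 above the bench.
- rail: Fixed aluminium transfer rail, 260 mm long (y), 94 high. Origin: on the bench under the line where the hook tip should ride; z up, y along the channel, -x is the side of the lip and the robot. Channel x=-7 to +9, open on top and at the ends; back wall x=+9 to +13, up to z=94. More than 20 N between basket and rail damages it.
- lip (a point): Middle of the upper edge of the front plate: the anti-jump lip, 90 mm above the bench, at rail x=-10. The plate is 6 thick (rail x=-13 to -7) and reaches from z=30 to 90. With the hook tip at rail x=0 there are 3 mm of play between lip and limb and 3 mm between plate and basket.
- floor (a point): Middle of the channel's plain floor (rail x=0, y=0, z=74 mm, 16 below the lip): a white strip, sprung: yields from about 1 N, 2.5 N per mm, 4 mm at most, then rigid. It has one pocket 17 long (y), 12 deep, whose place is not measured: its middle lies anywhere from rail y=-30 to +30 and stays put during the job. Elsewhere it is plain to at least 80 either side.
- eyepiece_10: Black eyepiece standing behind the work, 37 across, 44 high; origin under its centre. Bystander.
- vial_1: Small glass vial with black cap standing behind the work, 22 across, 47 high; origin under its centre. Bystander.
- petri_dish_a: Flat petri dish, 60 across, 14 high, behind the work; origin under its centre. Bystander.
- objective_can: White screw-top can with black lid, 34 across, 59 high, behind the work; origin under its centre. Bystander.
Things that resemble listed ones, but are neither listed nor needed, are in the scene too. Of the things that look like the basket, take the one that is farthest from the robot's base at the start.

How it is judged:
By the outcome, as a careful person would: the job done as asked, in the order asked, and still so for the second after the job is handed in, with the robot touching nothing.
It also fails if it takes over 72 s, if anything falls off the work surface, if the arm or the gripper's body presses on something with over 40 N, if the wrist force passes 120 N, or if a joint passes its speed limit or range.

## Working session

There is one attempt and no reset: what is moved stays moved. The work goes in short steps, each a Python script; the robot and the scene stay as the last script left them, time stands still between calls to the robot, and variables do not carry over. Pictures are saved under pics/ and viewed, at most 10 in all, crops included, and the job is handed in when it is done.

```bash
mkdir -p pics; cat > h.py <<'E'
import numpy as np, cv2
from scipy.spatial.transform import Rotation as R
from workcell import env
def camR(f):
    o=np.array(f["orientation"])
    return o if o.shape==(3,3) else R.from_euler('xyz',o,degrees=True).as_matrix()
def K(f): return np.array([[f["fx"],0,f["cx"]],[0,f["fy"],f["cy"]],[0,0,1.]])
def project(f,P):
    p=(np.atleast_2d(P)-np.array(f["position"]))@camR(f)
    p=p*[1,-1,-1]
    return cv2.projectPoints(p.reshape(-1,1,3),np.zeros(3),np.zeros(3),K(f),np.array(f["D"],float))[0].reshape(-1,2)
def on_plane(f,px,z):
    u=cv2.undistortPoints(np.array(px,float).reshape(-1,1,2),K(f),np.array(f["D"],float)).reshape(-1,2)
    d=np.c_[u[:,0],-u[:,1],-np.ones(len(u))]@camR(f).T
    c=np.array(f["position"]); return c+d*((z-c[2])/d[:,2])[:,None]
E
python3 - <<'E'
from h import *
np.set_printoptions(precision=4,suppress=True)
for n in ["scene","top"]:
    f=env.grab_frame(n); cv2.imwrite(f"pics/{n}.png",f["image"])
    print(n,f["position"],f["orientation"],f["fx"],f["D"])
    for t in ["basket","handle","hook_tip","rail","lip","floor","eyepiece_10","vial_1","petri_dish_a","objective_can"]:
        for r in env.search_frame(f,t): print(t,round(r["score"],2),np.array(r["xyz"]),project(f,r["xyz"])[0].round())
print(env.read_state())
E
```

```text
scene [0.0833 0.941  0.9315] [  49.5894    0.6914 -153.8952] 583.9421156972387 [0.0074 0.     0.     0.     0.    ]
basket 0.75 [ 0.3816 -0.0338  0.0486] [403. 253.]
basket 0.66 [0.4059 0.0829 0.06  ] [373. 278.]
basket 0.65 [0.3805 0.2159 0.0493] [359. 327.]
basket 0.62 [0.4762 0.2319 0.0428] [313. 319.]
handle 0.82 [0.3775 0.2122 0.0508] [361. 326.]
handle 0.79 [0.4068 0.0823 0.0582] [373. 278.]
handle 0.68 [0.4795 0.2315 0.0463] [311. 317.]
handle 0.57 [ 0.3811 -0.0346  0.0463] [403. 253.]
handle 0.38 [ 0.6612 -0.0032  0.0148] [290. 238.]
hook_tip 0.77 [ 0.3792 -0.034   0.0471] [403. 253.]
hook_tip 0.74 [0.4063 0.0813 0.0544] [373. 279.]
hook_tip 0.6 [0.3766 0.2137 0.0534] [361. 326.]
hook_tip 0.58 [0.4752 0.2348 0.0478] [313. 319.]
rail 0.8 [ 0.5096 -0.104   0.0302] [363. 227.]
lip 0.65 [ 0.5055 -0.1018  0.0304] [364. 228.]
floor 0.97 [ 0.5052 -0.1025  0.0308] [365. 227.]
eyepiece_10 0.72 [ 0.6677 -0.1591  0.0365] [316. 197.]
vial_1 0.58 [ 0.6577 -0.0832  0.0298] [306. 216.]
petri_dish_a 0.87 [ 0.6634 -0.0029  0.0154] [289. 238.]
objective_can 0.94 [0.6608 0.3155 0.0482] [214. 31
[... 978 characters left out ...]
-0.1699  0.0452] [420. 181.]
eyepiece_10 0.33 [0.4841 0.2158 0.0589] [224. 267.]
petri_dish_a 0.64 [ 0.6582 -0.0092  0.0106] [340. 187.]
objective_can 0.63 [0.6595 0.3069 0.0597] [182. 177.]
{'clock': 1.1, 'joint_positions': array([-54.8534,  22.0444,   0.4519,   0.0013, -68.4114, -14.8155]), 'qvel': array([ 0.0479,  0.0057,  0.0879,  0.1384, -0.055 ,  0.021 ]), 'joint_torque': array([ -0.0008, -39.0476,  18.7621,   4.2247,   0.0154,  -0.    ]), 'position': array([ 0.2172, -0.586 ,  0.2225]), 'tool_rot': array([ 179.9965,   -0.0021, -159.6685]), 'force': array([-0.0302,  0.7335,  0.7721]), 'wrist_torque': array([-0.0232, -0.0484,  0.0062]), 'finger_force': 0.0, 'opening': 1.0003225409945418}
```

View pics/scene.png

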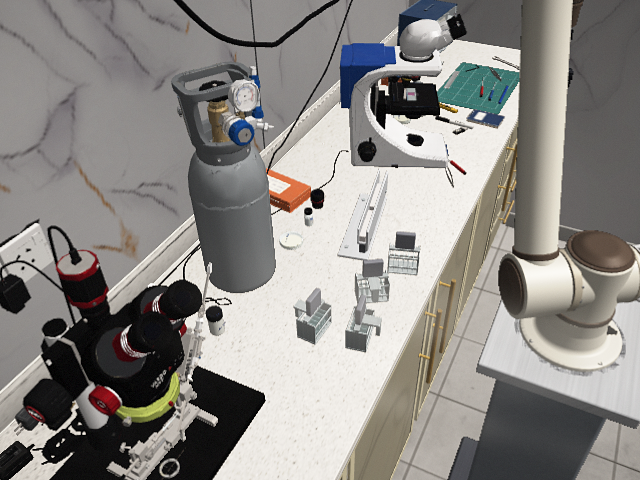

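View pics/top.png

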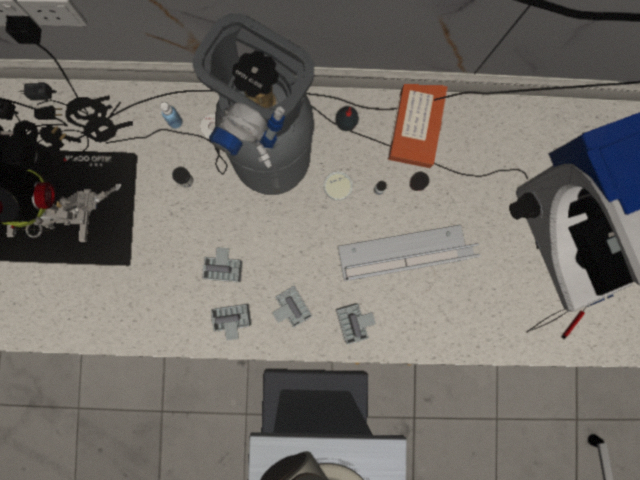

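The pictures show four baskets, in top-view pixels: A (223,266), B (232,318), C (293,308) and D (353,323). Their distances from the base are 0.53, 0.43, 0.41 and 0.38 m. A is the farthest, so it is the one meant. The rail runs from (340,262) to (477,246). I'll confirm A in an enlarged crop and take wrist views of the rail and A.

```bash
python3 - <<'E'
from h import *
np.set_printoptions(precision=4,suppress=True)
im=cv2.imread("pics/top.png")
c=cv2.resize(im[230:350,190:350],None,fx=5,fy=5,interpolation=cv2.INTER_CUBIC)
cv2.imwrite("pics/cropA.png",c)
for n,p in [("rail",[.45,-.13,.38]),("bask",[.40,.21,.36])]:
    env.goto(p,[180,0,-90]); env.dwell(.2)
    f=env.grab_frame("wrist"); cv2.imwrite(f"pics/w_{n}.png",f["image"])
    np.save(f"{n}.npy",f,allow_pickle=True)
    print(n,f["position"],f["orientation"],f["fx"],f["D"],env.read_state()["clock"],env.read_state()["tool_rot"])
    for t in ["basket","rail"]:
        for r in env.search_frame(f,t): print(t,round(r["score"],2),np.array(r["xyz"]),project(f,r["xyz"])[0].round())
E
```

```text
rail [ 0.4503 -0.2059  0.5421] [-16.1104  -0.0697 179.9867] 365.06617157007634 [-0.0597  0.      0.      0.      0.    ] 3.2833 [179.9679  -0.0025 -90.0579]
basket 0.95 [0.3904 0.1694 0.0349] [361. 369.]
basket 0.74 [ 0.3884 -0.0478  0.0623] [369. 248.]
basket 0.62 [0.413  0.0632 0.0205] [348. 307.]
rail 0.74 [ 0.5184 -0.1577  0.0529] [273. 168.]
bask [0.4005 0.1338 0.5225] [-16.1165  -0.0222 179.9548] 365.06617157007634 [-0.0597  0.      0.      0.      0.    ] 4.9333 [-179.9926    0.0027  -90.0923]
basket 0.83 [0.3835 0.1961 0.0547] [338. 180.]
basket 0.78 [ 0.3874 -0.0206  0.0122] [335.   4.]
basket 0.75 [0.4806 0.223  0.0557] [263. 201.]
basket 0.57 [0.4112 0.0847 0.0601] [315.  87.]
rail 0.73 [ 0.5115 -0.0197  0.0097] [237.   6.]
rail 0.18 [0.4772 0.2207 0.0555] [265. 199.]
```

View pics/cropA.png

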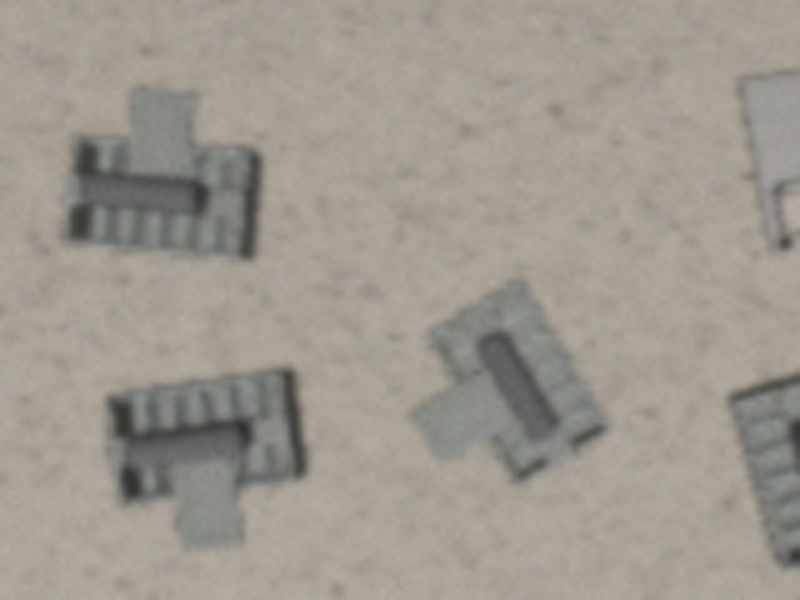

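View pics/w_rail.png

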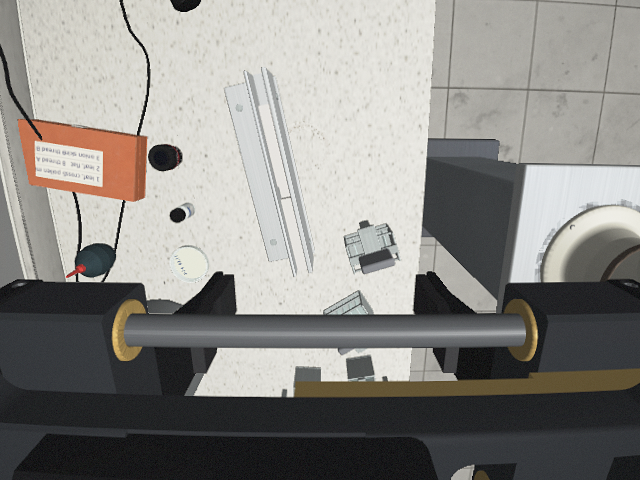

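View pics/w_bask.png

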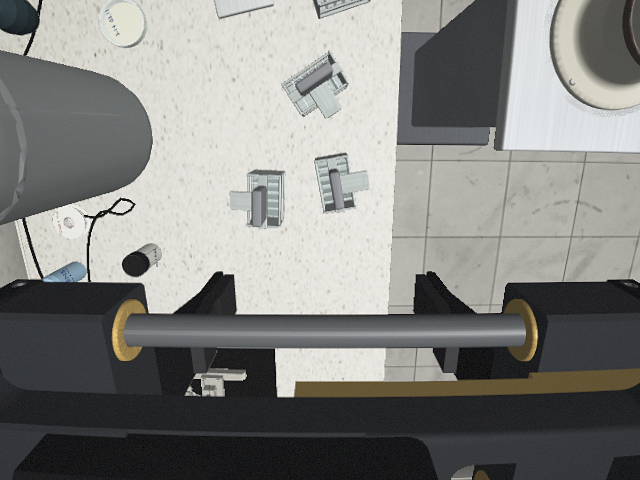

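A at (223,266) is confirmed, with its hook arm pointing towards +x. In the wrist view it is at (262,200). The strip shows a thin dark mark near wrist (285,198), but I can't trust that as the pocket yet. I'll take one closer view of each.

```bash
python3 - <<'E'
from h import *
np.set_printoptions(precision=4,suppress=True)
for n,p,o in [("rail",[.44,-.115,.24],[180,0,180]),("bask",[.475,.175,.24],[180,0,-90])]:
    env.goto(p,o); env.dwell(.3)
    f=env.grab_frame("wrist"); cv2.imwrite(f"pics/c_{n}.png",f["image"])
    np.save(f"c{n}.npy",f,allow_pickle=True)
    print(n,f["position"],f["orientation"],env.read_state()["clock"],env.read_state()["force"])
    for t in ["basket","handle","rail"]:
        for r in env.search_frame(f,t): print(t,round(r["score"],2),np.array(r["xyz"]),project(f,r["xyz"])[0].round())
a=cv2.imread("pics/c_rail.png")[0:280]; b=cv2.imread("pics/c_bask.png")
cv2.imwrite("pics/cr.png",cv2.resize(a,(800,350),interpolation=cv2.INTER_CUBIC))
E
```

```text
rail [ 0.3646 -0.114   0.4026] [-16.0721  -0.0454  90.1362] 6.6917 [-0.1085  0.1292 -0.4538]
basket 0.96 [0.4775 0.1904 0.0354] [602. 242.]
basket 0.95 [0.387  0.1696 0.0376] [602. 157.]
basket 0.86 [ 0.3822 -0.0438  0.061 ] [401. 150.]
basket 0.7 [0.412  0.0746 0.0507] [516. 182.]
handle 0.92 [0.4808 0.1884 0.042 ] [604. 246.]
handle 0.9 [0.3843 0.1692 0.0367] [602. 155.]
handle 0.86 [ 0.3819 -0.0478  0.0589] [396. 150.]
handle 0.8 [0.407  0.0724 0.0524] [516. 177.]
rail 0.57 [ 0.4995 -0.123   0.0719] [315. 274.]
bask [0.4753 0.0988 0.4026] [-16.1197  -0.0212 179.9627] 8.3167 [-0.061  -0.1852 -0.7369]
basket 0.9 [0.3903 0.1907 0.0524] [410. 226.]
basket 0.77 [0.4837 0.2136 0.0538] [316. 248.]
basket 0.59 [ 0.3933 -0.0155  0.018 ] [410.   7.]
handle 0.73 [ 0.3944 -0.0181  0.0179] [409.   4.]
handle 0.67 [0.3864 0.1914 0.0529] [414. 227.]
handle 0.63 [0.4815 0.2152 0.0595] [318. 252.]
handle 0.58 [0.4113 0.0827 0.0563] [395. 112.]
rail 0.98 [ 0.5135 -0.0198  0.0042] [285.   6.]
```

View pics/c_rail.png

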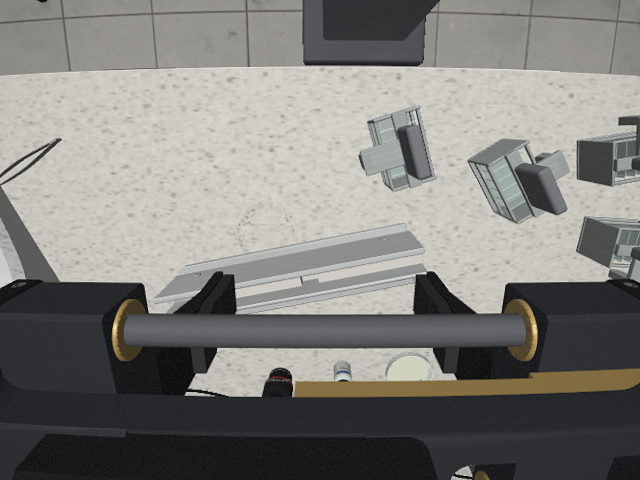

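View pics/c_bask.png

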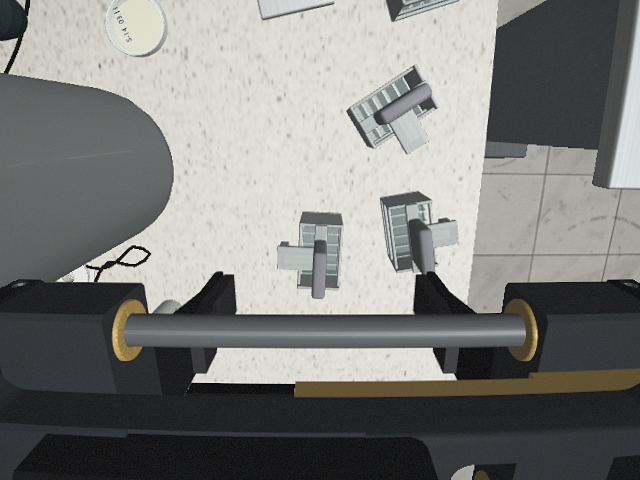

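Seen from the front, the rail's front plate, white strip and a notch at about (310,283) are visible. Basket A's handle runs from (320,243) to (318,297). I'll enlarge the rail in both views for the fit.

```bash
python3 - <<'E'
from h import *
a=cv2.imread("pics/c_rail.png")[215:320,150:440]
b=cv2.rotate(cv2.imread("pics/w_rail.png")[60:285,215:325],cv2.ROTATE_90_COUNTERCLOCKWISE)
A=cv2.resize(a,None,fx=2.7,fy=2.7,interpolation=cv2.INTER_CUBIC);B=cv2.resize(b,None,fx=2.8,fy=2.8,interpolation=cv2.INTER_CUBIC)
print(A.shape,B.shape)
o=np.zeros((600,800,3),np.uint8); o[:A.shape[0],:A.shape[1]]=A; o[288:288+B.shape[0],:B.shape[1]]=B[:312]
cv2.imwrite("pics/m1.png",o)
f=np.load("cbask.npy",allow_pickle=True).item(); print(on_plane(f,[[320.5,243],[319,270],[318,297]],.106))
E
```

```text
(284, 783, 3) (308, 630, 3)
[[0.47857266 0.19176046 0.106     ]
 [0.47996912 0.21638249 0.106     ]
 [0.48098878 0.24218057 0.106     ]]
```

View pics/m1.png

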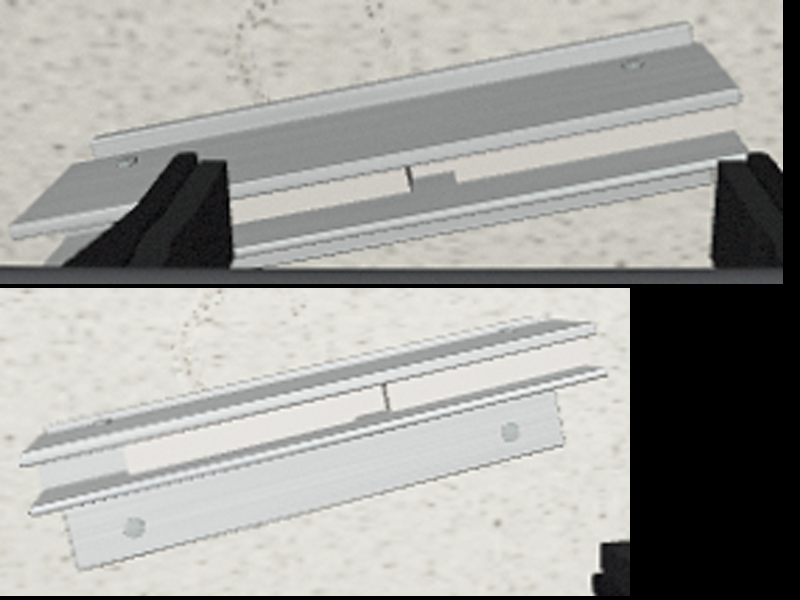

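```bash
python3 - <<'E'
from h import *
from scipy.optimize import least_squares
np.set_printoptions(precision=4,suppress=True)
L=lambda n:np.load(n,allow_pickle=True).item()
c,w=L("crail.npy"),L("rail.npy")
D=[(c,[-.013,.13,.09],[423.7,248.3]),(c,[-.013,-.13,.09],[153.7,298.7]),(c,[-.007,-.13,.09],[155.9,303.1]),(c,[-.007,.13,.09],[424.4,252.8]),
(w,[-.013,-.13,.09],[265.1,68.6]),(w,[-.007,-.13,.09],[260.4,67.9]),(w,[-.013,.13,.09],[311.5,272.1]),(w,[-.007,.13,.09],[307.6,272.9]),
(w,[.009,-.13,.094],[245.8,72.1]),(w,[.013,-.13,.094],[242.9,70.7]),(w,[.009,.13,.094],[295.8,276.4]),(w,[.013,.13,.094],[292.9,276.1])]
def W(p,q): return R.from_euler('z',p[2]).apply(q)+[p[0],p[1],0]
for sel in [D[:4],D[4:],D]:
    fun=lambda p:np.concatenate([project(f,W(p,np.array(q)))[0]-u for f,q,u in sel])
    s=least_squares(fun,[.52,-.12,.1]); print(s.x,np.degrees(s.x[2]),s.fun.reshape(-1,2).round(1).tolist())
p=s.x
for f,u in [(c,[[150+410/2.7,215+178/2.7],[150+457/2.7,215+176/2.7]]),(w,[[324-(385-288)/2.8,60+386/2.8],[324-(412-288)/2.8,60+389/2.8],[324-(419-288)/2.8,60+357/2.8]])]:
    print(R.from_euler('z',-p[2]).apply(on_plane(f,u,.074)-[p[0],p[1],0]))
E
```

```text
[ 0.505  -0.1474  0.2017] 11.553811566323102 [[1.2, -1.0], [-1.2, -0.1], [-1.4, 1.1], [1.3, 0.7]]
[ 0.5048 -0.1472  0.2015] 11.546498843862475 [[-0.1, -2.0], [-0.4, -0.1], [0.7, 1.0], [0.1, 1.0], [0.1, -1.8], [-0.4, 0.4], [0.0, 0.9], [-0.0, 1.8]]
[ 0.5049 -0.1473  0.2015] 11.54704991221586 [[1.3, -1.1], [-1.1, -0.2], [-1.3, 1.0], [1.4, 0.6], [-0.1, -2.1], [-0.5, -0.2], [0.6, 0.9], [0.1, 0.9], [0.0, -1.9], [-0.4, 0.3], [-0.0, 0.8], [-0.1, 1.7]]
[[0.0035 0.0114 0.074 ]
 [0.0061 0.0282 0.074 ]]
[[-0.0042  0.028   0.074 ]
 [ 0.0084  0.0268  0.074 ]
 [ 0.0081  0.0117  0.074 ]]
```

The rail fit agrees between views: (0.505, -0.147), yaw 11.55°. The pocket spans rail y +11.4 to +28, so its middle is about +19.7 mm. I'll grasp A's handle at (0.480, 0.2165), yaw about -3°.

```bash
cat >> h.py <<'E'
RP=np.array([.5049,-.1473]); RY=np.radians(11.55)
def tcp(y,under,dx=0.,oy=0.):
    "TCP for hook tip at rail (dx,y), underside height; oy = handle offset of grasp along basket y"
    q=np.array([-.038+dx,y+oy]); c,s=np.cos(RY),np.sin(RY)
    return [RP[0]+c*q[0]-s*q[1],RP[1]+s*q[0]+c*q[1],under+.066]
ORI=[180,0,-90+11.55]
def railF(s): return R.from_euler('z',-RY).apply(s["force"])
E
python3 - <<'E'
from h import *
np.set_printoptions(precision=4,suppress=True)
env.gripper_to(.6)
env.goto([.480,.2165,.16],[180,0,-93])
print(env.move_straight([.480,.2165,.066],rate=.1,force_limit=8))
s=env.read_state();print(s["position"],s["force"])
env.gripper_to(0,35)
s=env.read_state();print(s["opening"],s["finger_force"],s["force"])
env.move_straight([.480,.2165,.216],rate=.1); env.dwell(.2)
s=env.read_state();print(s["clock"],s["opening"],s["position"],s["force"],s["wrist_torque"])
env.goto(tcp(-.018,.15),ORI); env.dwell(.3)
s=env.read_state();print(s["clock"],s["opening"],s["position"],s["force"],s["wrist_torque"])
f=env.grab_frame("wrist"); cv2.imwrite("pics/hold.png",f["image"])
g=env.grab_frame("scene"); cv2.imwrite("pics/hold_s.png",g["image"])
np.save("hold.npy",f,allow_pickle=True)
# overlay expected basket outline
o=f["image"].copy()
def dr(P,col):
    B=np.array(P)+[0,0,.15]; O=np.array(tcp(-.018,.15)[:2]+[0]); X=R.from_euler('z',RY).apply(B)+O
    for u in project(f,X): cv2.circle(o,tuple(int(v) for v in u),2,col,-1)
dr([[x,y,.106] for x in(-.006,.006) for y in(-.022,.022)],(0,0,255))
dr([[.042,y,.062] for y in(-.012,.012)],(255,0,0))
dr([[x,y,.062] for x in(-.022,.022) for y in(-.035,.035)],(0,255,0))
cv2.imwrite("pics/hold_o.png",np.hstack([cv2.resize(o[150:400,180:460],(560,500)),cv2.resize(g["image"][180:305,300:360],(240,500))]))
E
```

```text
False
[0.4805 0.2168 0.0668] [0.6111 0.191  0.0078]
0.13319317653229218 34.999292492866516 [0.081  1.0528 0.124 ]
13.4917 0.13596164408975087 [0.4799 0.2164 0.2156] [-0.2227 -0.4838 -3.2325] [ 0.0171  0.0933 -0.0388]
15.2417 0.1348163362236042 [ 0.4715 -0.172   0.216 ] [-0.4312 -0.3281 -3.5107] [0.0224 0.1396 0.0001]
```

View pics/hold_o.png

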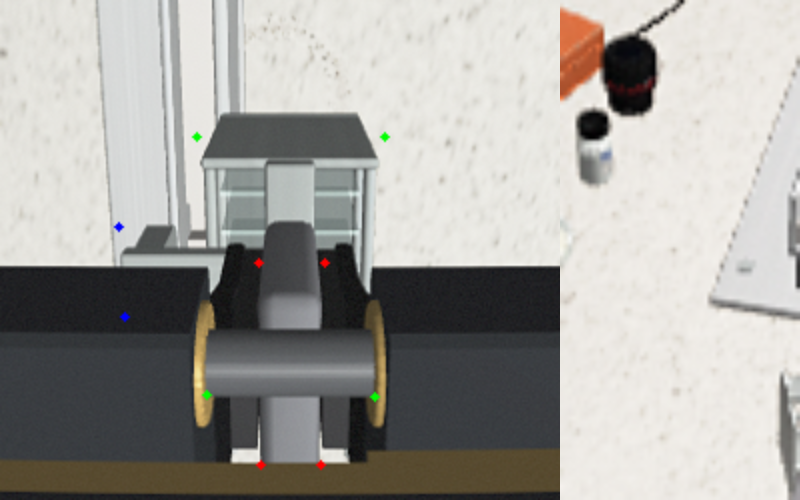

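The handle is centred in x, but the basket sits about 5 mm towards +y of the TCP: the handle end is at row 295 instead of 262, and the arm edge at 250 instead of 227. I'll correct for that and lower gently into the plain channel beside the pocket.

```bash
python3 - <<'E'
from h import *
np.set_printoptions(precision=4,suppress=True)
env.move_straight(tcp(-.018,.15,oy=-.005),ORI)
env.move_straight(tcp(-.018,.085,oy=-.005),rate=.08); env.dwell(.3)
s=env.read_state();b=railF(s);print(s["clock"],s["position"],b)
hit=env.move_straight(tcp(-.018,.049,oy=-.005),rate=.02,force_limit=1.5)
s=env.read_state();print(hit,s["clock"],s["position"],"want xy",tcp(-.018,.049,oy=-.005),railF(s)-b,s["wrist_torque"])
np.save("base.npy",b)
f=env.grab_frame("scene"); cv2.imwrite("pics/low.png",f["image"])
E
```

```text
16.85 [ 0.4724 -0.1775  0.1513] [-0.0959 -0.5722 -2.6059]
True 18.3667 [ 0.4721 -0.1774  0.1167] want xy [np.float64(0.47227461578596847), np.float64(-0.17744273220673296), 0.115] [ 1.4016 -0.3363  3.5229] [-0.0922 -0.305   0.0132]
```

```bash
python3 - <<'E'
from h import *
np.set_printoptions(precision=4,suppress=True)
b=np.load("base.npy")
U=.1174-.066
env.move_straight(tcp(-.018,U,oy=-.005),rate=.02)
env.dwell(.2); s=env.read_state(); print(s["position"],railF(s)-b)
for y in (-.006,.004,.010,.015,.0197):
    h=env.move_straight(tcp(y,U,oy=-.005),rate=.02,force_limit=4); s=env.read_state()
    print(y,h,round(s["clock"],1),s["position"],railF(s)-b)
    if h: break
E
```

```text
[ 0.4723 -0.1774  0.1173] [0.0401 0.6246 1.7946]
-0.006 False 19.6 [ 0.4697 -0.1655  0.1173] [0.8394 0.4625 2.349 ]
0.004 False 20.3 [ 0.4678 -0.1556  0.1173] [-0.3489  0.0022  1.701 ]
0.01 False 20.7 [ 0.4665 -0.1496  0.1173] [0.0991 0.6587 0.8204]
0.015 False 21.1 [ 0.4653 -0.1449  0.1171] [-0.3748  0.4788 -1.1007]
0.0197 False 21.5 [ 0.4647 -0.1404  0.1174] [-0.0991  0.1391 -1.1712]
```

The support force vanished at y ≈ 15 to 20 mm, so the tip is over the pocket. Now I'll lower it in.

```bash
python3 - <<'E'
from h import *
np.set_printoptions(precision=4,suppress=True)
b=np.load("base.npy")
h=env.move_straight(tcp(.0197,.036,oy=-.005),rate=.02,force_limit=2.0); s=env.read_state()
print(h,s["clock"],s["position"],railF(s)-b,s["wrist_torque"])
E
```

```text
True 21.95 [ 0.4649 -0.1409  0.111 ] [ 0.966  -1.091   1.1269] [-0.7116 -0.4291 -0.089 ]
```

```bash
python3 - <<'E'
from h import *
np.set_printoptions(precision=4,suppress=True)
b=np.load("base.npy"); y=.0197
for i in range(6):
    z=env.read_state()["position"][2]-.066
    env.move_straight(tcp(y,z+.0005,oy=-.005),rate=.02); env.dwell(.2)
    fy=(railF(env.read_state())-b)[1]
    y+= -.001 if fy<-.3 else .001 if fy>.3 else 0
    env.move_straight(tcp(y,z+.0005,oy=-.005),rate=.02)
    h=env.move_straight(tcp(y,.0365,oy=-.005),rate=.015,force_limit=2.0); s=env.read_state()
    print(round(fy,2),y,h,round(s["clock"],1),s["position"],railF(s)-b)
    if s["position"][2]<.1070: break
E
```

```text
-2.99 0.018699999999999998 True 23.1 [ 0.4647 -0.1413  0.1046] [0.8083 1.323  4.183 ]
```

It dropped to underside ≈ 39 mm, which is fully home. I'll relieve the press, let go and retreat.

```bash
python3 - <<'E'
from h import *
np.set_printoptions(precision=4,suppress=True)
b=np.load("base.npy"); y=.0187
env.move_straight(tcp(y,.0397,oy=-.005),rate=.02); env.dwell(.3)
s=env.read_state(); print(s["position"],railF(s)-b)
env.gripper_to(.3); env.dwell(.5)
s=env.read_state(); print(s["finger_force"],s["force"])
p=tcp(y,.0397,oy=-.005)
print(env.move_straight([p[0],p[1],.125],rate=.05,force_limit=3))
env.move_straight([p[0],p[1],.27],rate=.15)
q=R.from_euler('z',RY).apply([-.1,-.03,0])
env.goto([p[0]+q[0],p[1]-.06,.30],[180,0,-90]); env.dwell(.3)
f=env.grab_frame("wrist"); t=env.grab_frame("top"); g=env.grab_frame("scene")
print(env.read_state()["clock"],[ (round(r["score"],2),np.array(r["xyz"])) for r in env.search_frame(f,"handle")[:4]])
o=np.zeros((600,800,3),np.uint8)
o[:300,:400]=cv2.resize(g["image"][170:290,300:460],(400,300),interpolation=cv2.INTER_CUBIC)
o[:300,400:]=cv2.resize(t["image"][210:330,300:460],(400,300),interpolation=cv2.INTER_CUBIC)
o[300:,:640]=cv2.resize(f["image"][0:300],(640,300))
cv2.imwrite("pics/final.png",o)
E
```

```text
[ 0.465  -0.1414  0.1057] [1.0572 0.5237 0.9858]
0.4411334206815809 [-0.3862 -0.8738 -0.3644]
False
27.4167 [(0.95, array([ 0.4596, -0.1414,  0.09  ])), (0.88, array([ 0.3756, -0.0637,  0.0457])), (0.79, array([0.4011, 0.0555, 0.0173]))]
```

View pics/final.png

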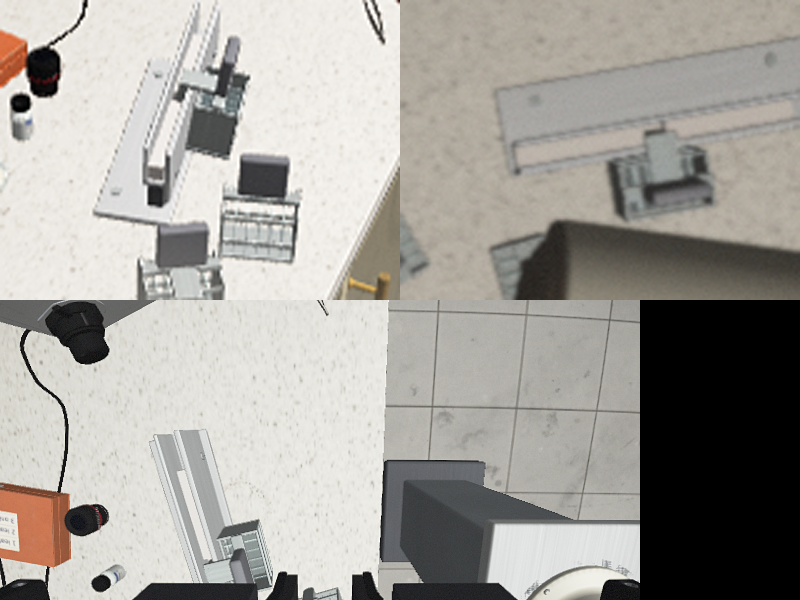

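The montage shows the basket hanging by its hook over the lip. The hook is at about (404,263) in the top view, on the pocket mark. It is upright with a slight lean, the gripper is clear and the bystanders have not moved.

```bash
python3 -c "
from h import *
print(env.close_job())"
```

```text
the job is handed in; nothing more can be done
None
```

I handed the job in at about 27 s: the farthest basket hangs by its hook in the strip's pocket, let go and nearly upright with a slight lean, and the things behind were not touched; contact forces I read stayed under about 5 N.

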